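# Pop a table marker out of the counter dispenser and stop it with the other finger

## Task

Press the release key of the table-marker dispenser down with one finger, and with the other finger stop the marker that its spring then slides out along the open chute, before it runs off the end. Finish while holding it like that: one finger still keeping the key down, the other standing gently in the marker's way with the marker upright on the chute and pushed against it by the spring. Only touch the marker, never pick it up, and leave the other things on the counter alone.

Things in the scene. Friction and masses are not known exactly. Their poses are not given: they have to be found in the camera images.
- dispenser: Fixed black dispenser base, 210 x 43 mm, 35 high; origin on the counter. Own axes: the marker is ejected along -x, the key is on the +y side. In its frame (mm): chute floor = flat top at z 35, centre line y 0, x -45 (open end, marker falls off) to 62. Spring housing x 62 to 165, top z 75. Side rails at y +-20, 4 thick: tops z 39 for x below 12, z 51 for x 12 to 62.
- chute_window (a point): Point on the chute floor at (-20, 0, 35) mm in the dispenser's frame (same axes): middle of the open stretch, straight across from the key, 68 mm from the key's centre. A finger standing over it, its tip below the marker's top (28 mm above the floor) and above the 4 mm rails, stops the marker.
- key_top (a point): Centre of the top of the release key, a flat aluminium pad 28 mm (dispenser x) by 50 mm (dispenser y), at (-20, 68, 55) mm in the dispenser's frame while up; it sinks with the key. Its top is 20 mm above the chute floor when up, 8 mm when fully down. The black pedestal below it is 32 mm high.
- release_key (a joint): Key travel: 0 up, 0.012 m fully down. Sprung up: 1.6 N at rest, 4 N fully down, plus up to 3 N of friction while the marker leans on the gate. A steel gate plate (dispenser x 10 to 15 mm, 24 wide, 8 mm above the chute floor) moves down with it; from about 0.008 m the marker is free. Let go, it springs up again.
- pusher (a joint): Travel of the spring pusher, a steel plate 22 mm high behind the marker: 0 = loaded, 0.095 m = fully out. Once the gate is down it pushes the marker along the chute with about 2 N, at roughly 0.1 m/s, and off the open end if nothing stops it.
- marker_center (a point): Centre of the block of the marker to be ejected: loose, white plastic, 40 mm (along the chute) x 32 wide x 28 high, about 60 g, with a wooden knob 18 mm across and 10 high on top. The point is 14 mm above its underside, 20 mm behind its leading face. It waits behind the gate at (35, 0, 49) mm in the dispenser's frame.
- spare_center (a point): A second marker of the same shape and size, standing on the counter; bystander, to be left alone. The point is 14 mm above its underside.
- can: Red drinks can, 66 mm across, 115 mm high; origin at the centre of its underside. Bystander.
- soap: White pump bottle, 64 mm across, 154 mm high; origin at the centre of its underside. Bystander.
- cup: Black cup of chopsticks, 74 mm across, cup 95 mm high, sticks to 190 mm; origin at the centre of its underside. Bystander.
Things that resemble listed ones, but are neither listed nor needed, are in the scene too. What is shaped like the dispenser but brown is not meant.

How it is judged:
By the outcome, as a careful person would: the job done as asked, in the order asked, and still so for the second after the job is handed in, while the arm keeps its last pose, push and grip.
It also fails if it takes over 32 s, if anything falls off the work surface, if the arm or the gripper's body presses on something with over 40 N, if the wrist force passes 120 N, or if a joint passes its speed limit or range.

## Robot

A 7-joint arm with a two-finger parallel gripper is mounted at the origin on the work surface. World frame = base frame: x ahead of the robot, y to its left, z up, the work surface at z = 0. Lengths are in m, angles in rad, forces in N, time in s.
With the tool pointing down it reaches from about 0.4 to 0.85 m from the base axis. Payload 10.4 kg.
Tool frame: the origin (TCP) lies between the finger pads; the fingertips stand 11 mm ahead of it and the grasp point (between the pads) lies 8 mm behind it; z points along the fingers, y is the direction in which the jaws open and shut (so a half turn about z gives the same grasp; the last joint's range is limited). The gripper opens to 87 mm and grips with 3 to 60 N. Pads are 19 mm wide; open, the fingers measure 117 mm over their backs; the gripper's body (75 mm by 190 mm) begins 51 mm behind the grasp point.
Start: joints at [1.218, 0.332, -0.065, 1.46, 0.022, 1.35, -0.088], TCP at [0.202, -0.591, 0.234] pointing down, gripper open.
Joint ranges: [-2.6, 2.6], [-0.5, 2.12], [-1.47, 1.34], [0.16, 2.42], [-1.27, 4.41], [0.06, 2.06], [-2.6, 2.6]. Speed limits (rad/s): [2.22, 2.22, 2.79, 2.79, 3.14, 3.14, 3.14].

## Interface

Orientations are given as a unit quaternion [x, y, z, w].
In Python, from bench import r, eyes gives the robot as it stands.
- The arm moves only by the shell command python3 -m inch 'ROWS' [FORCE]. ROWS is a JSON object of lists of equal length, an entry for each row: "translation": the shift along the world's x, y, z scaled (see below), a list of three; "rot": the turn, a rotation vector about the world's x, y, z scaled (see below), a list of three; "jaw": the finger opening in mm, from 0 to 87. In form: {"translation": [[tx, ty, tz], ...], "rot": [[ax, ay, az], ...], "jaw": [jaw, ...]}. A call has 1 to 20 rows; each row is the pose to reach, as a shift and turn from the pose measured when the call began; what a row does not reach only later rows make up. The controller multiplies each number of a shift by 100 mm and each number of a turn by 60 degrees. A row lasts 1/10 s, in which the tool goes at most 50 mm and 8.59 degrees, less where a joint would pass 70% of its speed; a pose out of reach is approached as far as the arm can. A call with a number of a shift or a turn outside -1 to 1 is refused whole. A call with a gripper value outside its range is refused whole. The fingers move at their own pace and stop on an object; FORCE is the grip in N (left out, the last holds). Time passes only in rows, so rows that repeat a pose let the fingers close. It gives the time, the measured TCP pose, the force and the opening at its end, in the units of the state.
- r.read_state(): the state, without advancing time (a new reading comes with each control period).
- eyes.camera(name): name is "scene" or "top" or "wrist"; returns the picture (384x512x3 uint8, blue, green, red); there is no depth.
- eyes.calibration(name): a dict with "fx", "fy", "cx", "cy" (pixels), "R" (3x3) and "t" (3): a world point X has camera coordinates R X + t; the wrist camera has in their place "hand_eye" (4x4, takes a point from camera to tool coordinates, whose origin is the TCP and whose axes are the flange's). Camera axes: x right, y down, z forward; pixel columns grow to the right and rows downward; lengths in m; the calibration is good to about 2 mm. A picture is of the moment at which its call begins: read the wrist's pose just before it. calibration takes no time and is no camera call.
- r.close_job(): hands the job in, once; it reports no verdict.
The state is a dict: "time": time; "joint_positions": joint angles; "joint_vel": joint speeds; "joint_torque": joint torques, N m; "ee_pos": TCP position; "eef_rot": TCP orientation; "ft_force": force on the tool from outside, world axes, zero at the start; "torque": the same for the moment, N m; "width": finger opening in m.
Only numpy, scipy, OpenCV 4.12 (cv2) and the standard library are available. Lean on these libraries where they do the work, as an engineer would, in place of code of your own. Each camera call takes 0.05 s, during which the arm holds its last target. There are 200 camera calls.

## Working session

There is one attempt and no reset: what is moved stays moved. The work goes in short steps, Python scripts to look and compute and a shell command to move; the robot and the scene stay as the last step left them, time stands still between calls to the robot, and variables do not carry over. Pictures are saved under pics/ and viewed, about 8 in all and at most 12, crops included, and the job is handed in when it is done.

```bash
ls; mkdir -p pics
python3 - <<'E'
from bench import r,eyes
import cv2,numpy as np
s=r.read_state();print({k:np.round(v,3) for k,v in s.items()})
for n in("scene","top"):
    cv2.imwrite(f"pics/{n}0.png",eyes.camera(n))
for n in("scene","top","wrist"):
    print(n,{k:np.round(v,4).tolist() for k,v in eyes.calibration(n).items()})
E
```

```text
pics
{'time': np.float64(0.0), 'joint_positions': array([ 1.218,  0.333, -0.065,  1.461,  0.022,  1.35 , -0.088]), 'joint_vel': array([0.001, 0.002, 0.   , 0.   , 0.001, 0.   , 0.001]), 'joint_torque': array([ 0.0000e+00, -6.2324e+01,  2.5000e-02, -3.8990e+01, -6.1000e-02,
        4.0000e-02,  0.0000e+00]), 'ee_pos': array([ 0.202, -0.591,  0.233]), 'eef_rot': array([ 0.986,  0.164, -0.   , -0.001]), 'ft_force': array([-0.463, -0.435,  0.859]), 'torque': array([-0.014, -0.012,  0.012]), 'width': np.float64(0.087)}
scene {'fx': 425.4253, 'fy': 425.4253, 'cx': 260.7953, 'cy': 186.3964, 'R': [[-0.2039, 0.979, 0.0041], [0.5223, 0.1123, -0.8454], [-0.8281, -0.1703, -0.5342]], 't': [-0.0039, -0.2386, 1.6765]}
top {'fx': 374.6235, 'fy': 374.6235, 'cx': 256.4526, 'cy': 190.9369, 'R': [[0.0211, -0.9996, -0.019], [-0.9903, -0.0183, -0.1376], [0.1372, 0.0218, -0.9903]], 't': [0.1226, 0.5692, 0.9744]}
wrist {'fx': 274.6262, 'fy': 274.6262, 'cx': 254.7667, 'cy': 187.8292, 'hand_eye': [[-0.0001, -0.9685, -0.2492, 0.0692], [1.0, -0.0001, -0.0, -0.0005], [-0.0, -0.2492, 0.9685, -0.1511], [0.0, 0.0, 0.0, 1.0]]}
```

View pics/top0.png

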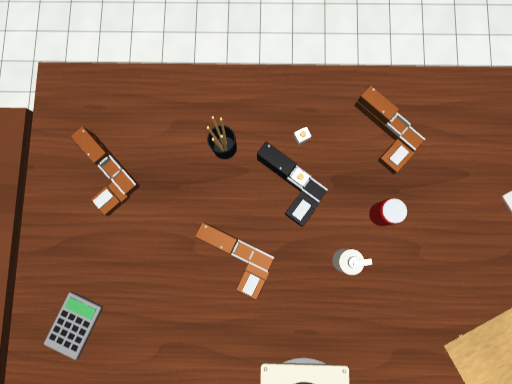

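View pics/scene0.png

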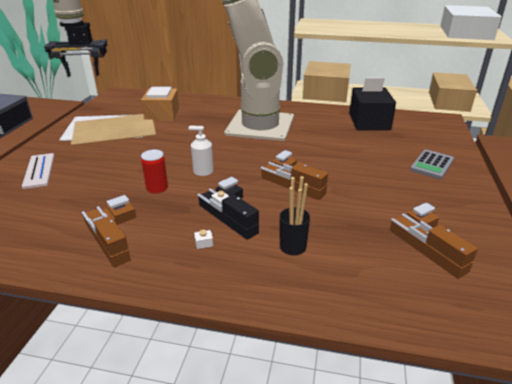

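The top view shows the black dispenser, with its housing near (275,158), open end near (325,190), key pad near (301,210), spare at (303,134), can at (395,211) and soap at (350,262). The scene view agrees. Next I'll measure it.

```bash
cat > h.py <<'E'
import numpy as np,cv2
from bench import r,eyes
def ray(n,uv):
    c=eyes.calibration(n);R=np.array(c["R"]);t=np.array(c["t"])
    d=R.T@np.array([(uv[0]-c["cx"])/c["fx"],(uv[1]-c["cy"])/c["fy"],1]);return -R.T@t,d
def onz(n,uv,z):
    o,d=ray(n,uv);return (o+d*(z-o[2])/d[2])
def proj(n,X):
    c=eyes.calibration(n);p=np.array(c["R"])@X+np.array(c["t"]);return np.array([p[0]/p[2]*c["fx"]+c["cx"],p[1]/p[2]*c["fy"]+c["cy"]])
def tri(a,ua,b,ub):
    o1,d1=ray(a,ua);o2,d2=ray(b,ub);k=np.linalg.lstsq(np.c_[d1,-d2],o2-o1,rcond=None)[0]
    p,q=o1+k[0]*d1,o2+k[1]*d2;return (p+q)/2,np.linalg.norm(p-q)
E
python3 - <<'E'
from h import *
t=cv2.imread("pics/top0.png");s=cv2.imread("pics/scene0.png")
def blobs(im,x0,y0,x1,y1,th):
    m=np.zeros(im.shape[:2],np.uint8);c=im[y0:y1,x0:x1]
    hsv=cv2.cvtColor(c,cv2.COLOR_BGR2HSV);m[y0:y1,x0:x1]=((hsv[...,1]<60)&(hsv[...,2]>th))*255
    n,l,st,ce=cv2.connectedComponentsWithStats(m)
    for i in range(1,n):
        if st[i,4]>25:
            rc=cv2.minAreaRect(cv2.findContours((l==i).astype(np.uint8),0,2)[0][0]);print(st[i],ce[i].round(2),np.round(rc[1],1),round(rc[2],1))
print("top");blobs(t,255,120,335,230,170)
print("scene");blobs(s,190,170,270,255,170)
h=cv2.cvtColor(t,cv2.COLOR_BGR2HSV)
dark=((h[...,2]<50)&(h[...,1]<120)).astype(np.uint8);dark[:,:250]=0;dark[:,335:]=0;dark[:140]=0;dark[230:]=0
n,l,st,ce=cv2.connectedComponentsWithStats(dark);print(st[1:],ce[1:])
cv2.imwrite("pics/crop.png",np.hstack([cv2.resize(t[125:235,250:340],None,fx=4.5,fy=4.5,interpolation=2),cv2.resize(s[170:242,195:267],(360,495),interpolation=2)])[:, :800])
E
```

```text
top
[294 127  17  16 138] [302.18 134.22] [11.2 13.9] 63.4
[288 166  40  36 319] [302.47 179.28] [39.2 16.4] 38.7
[293 200  18  21 195] [301.23 209.56] [10.4 18.6] 36.0
scene
[219 177  18  10 101] [227.52 181.52] [ 6.4 16.8] 66.8
[209 189  19  13  91] [218.05 195.55] [19.3  9.1] 17.1
[210 199  11   8  31] [215.39 202.23] [12.2  2.4] 35.5
[194 230  19  12 135] [202.99 235.94] [ 9.4 17.4] 80.5
[[265 143   3   1   3]
 [263 145   1   1   1]
 [271 146   2   2   2]
 [261 148   1   1   1]
 [266 149   1   1   1]
 [270 149   1   1   1]
 [274 148   2   2   2]
 [272 150   1   1   1]
 [257 153  46  39 230]
 [282 154   1   1   1]
 [293 162   1   1   1]
 [304 193   1   1   1]
 [306 194   2   2   2]
 [309 196   2   2   2]
 [313 199   1   1   1]
 [285 213  18  13  25]] [[266.         143.        ]
 [263.         145.        ]
 [271.5        146.5       ]
 [261.         148.        ]
 [266.         149.        ]
 [270.         149.        ]
 [274.5        148.5       ]
 [272.         150.        ]
 [275.36521739 168.73043478]
 [282.         154.        ]
 [293.         162.        ]
 [304.         193.        ]
 [306.5        194.5       ]
 [309.5        196.5       ]
 [313.         199.        ]
 [293.24       219.24      ]]
```

View pics/crop.png

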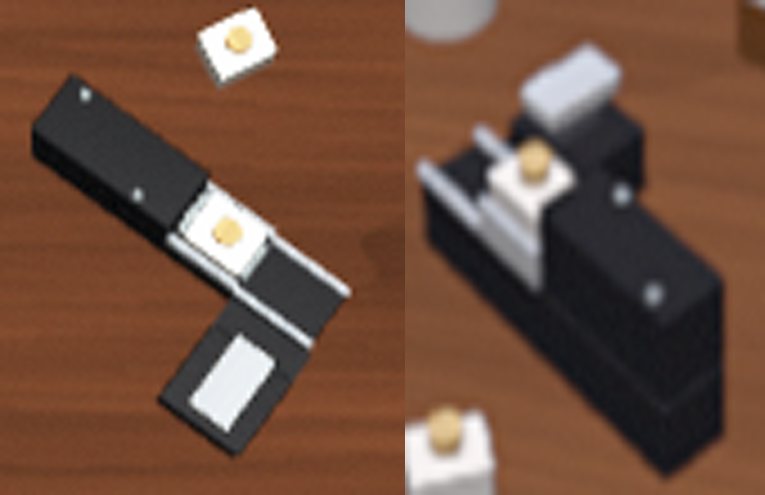

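The crop clearly shows the housing top corners, the rail ends, the key pad and the knob. I'll fit a rigid planar pose to these.

```bash
cat >> h.py <<'E'
def fit(P,W):
    P,W=np.array(P),np.array(W);a,b=P-P.mean(0),W-W.mean(0)
    th=np.arctan2((a[:,0]*b[:,1]-a[:,1]*b[:,0]).sum(),(a*b).sum());c,s=np.cos(th),np.sin(th);R=np.array([[c,-s],[s,c]])
    return th,W.mean(0)-R@P.mean(0),R
E
python3 - <<'E'
from h import *
f=lambda x,y:((x+.5)/4.5-.5+250,(y+.5)/4.5-.5+125)
L=[((165,-21.5,75),f(75,75)),((165,21.5,75),f(34,123)),((62,-21.5,75),f(210,183)),((62,21.5,75),f(171,235)),
((-45,-20,39),f(349,292)),((-45,20,39),f(310,345)),((35,0,73),f(229,231)),((-20,68,55),(301.23,209.56))]
W=[onz("top",uv,p[2]/1e3)[:2] for p,uv in L];P=[np.array(p[:2])/1e3 for p,_ in L]
th,o,R=fit(P,W);print(np.degrees(th),o)
print(np.round((np.array(W)-(np.array(P)@R.T+o))*1e3,1))
for n,p in dict(key=(-20,68,55),win=(-20,0,35),mk=(35,0,49),knob=(35,0,73),mid=(-20,34,55)).items():
    X=np.r_[R@(np.array(p[:2])/1e3)+o,p[2]/1e3];print(n,X.round(4),proj("scene",X).round(1),proj("top",X).round(1))
print("tri key",tri("top",(301.23,209.56),"scene",(228,180.5)))
g=lambda x,y:((x+.5)/5-.5+195,(y+.5)/6.875-.5+170)
print("tri knob",tri("top",f(229,231),"scene",g(535-405,148)))
print("soap",onz("top",(350,262),.154),"can",onz("top",(395,211),.115),"cup",onz("top",(222,135),.095))
s=r.read_state();print(s["eef_rot"].round(4))
from scipy.spatial.transform import Rotation as Ro
print(Ro.from_quat(s["eef_rot"]).as_matrix().round(3), Ro.from_quat(s["eef_rot"]).as_euler("xyz",degrees=True))
E
```

```text
53.69543927726278 [ 0.58286683 -0.00997396]
[[-2.  -0.5]
 [ 3.2 -2.3]
 [-4.8  2.3]
 [-1.5 -0.6]
 [ 2.   0.8]
 [ 1.7  0.5]
 [ 0.5 -0.1]
 [ 0.9 -0.1]]
key [0.5162 0.0142 0.055 ] [227.6 181.5] [301.2 209.9]
win [ 0.571  -0.0261  0.035 ] [208.7 196.1] [315.4 190.7]
mk [0.6036 0.0182 0.049 ] [220.4 200.2] [299.6 177.7]
knob [0.6036 0.0182 0.073 ] [220.  192.7] [300.5 176.1]
mid [ 0.5436 -0.006   0.055 ] [218.  185.7] [308.8 199.7]
tri key (array([0.51661435, 0.0150471 , 0.05883902]), np.float64(0.0012950416874691801))
tri knob (array([0.60301356, 0.01930525, 0.07807071]), np.float64(0.0013755510996735195))
soap [ 0.38779877 -0.09017995  0.154     ] can [ 0.512608   -0.21136602  0.115     ] cup [0.70544207 0.22611379 0.095     ]
[ 9.864e-01  1.641e-01 -1.000e-04 -6.000e-04]
[[ 0.946  0.324 -0.   ]
 [ 0.324 -0.946  0.001]
 [-0.    -0.001 -1.   ]] [-1.79925347e+02  2.71449162e-03  1.88956927e+01]
```

The fit is good: key and knob residuals are about 1 mm, and the scene projection agrees. I'll align the jaw axis with dispenser y by turning +34.8° about z. The opening will be 53 mm, which puts the finger centres 68 mm apart. The TCP goes over (0.544, -0.006).

```bash
python3 -m inch '{"translation":[[0.2,0.2,0],[0.3,0.4,0],[0.4,0.6,0],[0.5,0.8,0],[0.58,1,0],[0.58,1,0]],"rot":[[0,0,0.12],[0,0,0.24],[0,0,0.36],[0,0,0.48],[0,0,0.58],[0,0,0.58]],"jaw":[53,53,53,53,53,53]}' 20
python3 -m inch '{"translation":[[0.29,0.4,0],[0.58,0.8,0],[0.58,1,0]],"rot":[[0,0,0],[0,0,0],[0,0,0]],"jaw":[53,53,53]}'
python3 -m inch '{"translation":[[0.29,0.4,0],[0.58,0.8,0],[0.58,1,0]],"rot":[[0,0,0],[0,0,0],[0,0,0]],"jaw":[53,53,53]}'
python3 -m inch '{"translation":[[0.29,0.4,0],[0.58,0.8,0],[0.58,1,0]],"rot":[[0,0,0],[0,0,0],[0,0,0]],"jaw":[53,53,53]}'
```

```text
time: 0.7
ee_pos: [0.2621, -0.4886, 0.2328]
eef_rot: [0.891, 0.455, 0.0, -0.001]
ft_force: [-0.2, 0.2, 0.7]
width: 0.0547
time: 1.0
ee_pos: [0.3236, -0.3851, 0.2327]
eef_rot: [0.89, 0.456, 0.001, -0.001]
ft_force: [-0.4, -0.6, 0.2]
width: 0.053
time: 1.3
ee_pos: [0.3844, -0.2817, 0.2326]
eef_rot: [0.889, 0.458, 0.002, -0.001]
ft_force: [-0.6, -0.0, 0.1]
width: 0.0531
time: 1.6
ee_pos: [0.445, -0.1781, 0.2327]
eef_rot: [0.888, 0.459, 0.002, -0.002]
ft_force: [-1.2, 0.8, -0.0]
width: 0.0531
```

```bash
python3 -m inch '{"translation":[[0.29,0.4,0],[0.5,0.8,0],[0.5,0.86,0],[0.5,0.86,0]],"rot":[[0,0,0],[0,0,0],[0,0,0],[0,0,0]],"jaw":[53,53,53,53]}'
python3 -m inch '{"translation":[[0.25,0.4,-0.2],[0.48,0.8,-0.5],[0.48,0.85,-0.8],[0.48,0.85,-0.8],[0.48,0.85,-0.8]],"rot":[[0,0,-0.02],[0,0,-0.02],[0,0,-0.02],[0,0,-0.02],[0,0,-0.02]],"jaw":[53,53,53,53,53]}'
python3 - <<'E'
from h import *
from scipy.spatial.transform import Rotation as Ro
s=r.read_state();w=eyes.camera("wrist");cv2.imwrite("pics/w1.png",w)
print(s["ee_pos"],np.degrees(Ro.from_quat(s["eef_rot"]).as_rotvec()),Ro.from_quat(s["eef_rot"]).as_matrix().round(3).tolist(),s["joint_positions"].round(2),s["ft_force"])
np.savez("w1.npz",p=s["ee_pos"],q=s["eef_rot"])
E
```

```text
time: 2.0
ee_pos: [0.4953, -0.0909, 0.2324]
eef_rot: [0.888, 0.46, 0.002, -0.002]
ft_force: [-1.2, -0.9, -0.4]
width: 0.0531
time: 2.5
ee_pos: [0.5429, -0.0081, 0.1524]
eef_rot: [0.893, 0.449, 0.002, -0.002]
ft_force: [0.2, -0.6, 0.7]
width: 0.0533
[ 0.54294232 -0.00811482  0.15243819] [-160.608641    -80.7524706    -0.29981049] [[0.596, 0.803, 0.001], [0.803, -0.596, 0.005], [0.005, -0.002, -1.0]] [ 0.52  0.28 -0.67  1.75  0.18  1.17 -0.85] [ 0.22929093 -0.55855043  0.69615092]
```

View pics/w1.png

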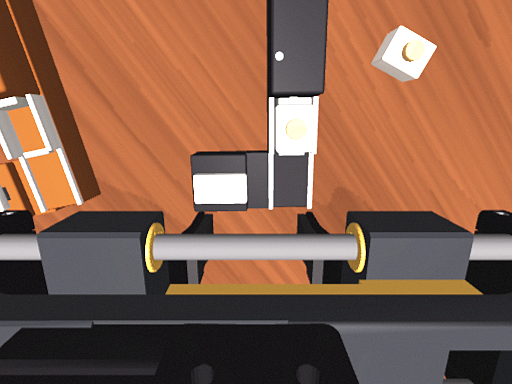

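The wrist view shows the key pad at about (194–246, 175–204), rail ends near (271,207) and (311,207), and the knob near (296,129). The jaw axis looks square to the chute. I'll cross-check it by casting rays.

Run:
```python
from h import *
from scipy.spatial.transform import Rotation as Ro
d=np.load("w1.npz");T=np.eye(4);T[:3,:3]=Ro.from_quat(d["q"]).as_matrix();T[:3,3]=d["p"]
c=eyes.calibration("wrist");M=T@np.array(c["hand_eye"])
def wz(uv,z):
    v=M[:3,:3]@[(uv[0]-c["cx"])/c["fx"],(uv[1]-c["cy"])/c["fy"],1];return M[:3,3]+v*(z-M[2,3])/v[2]
w=cv2.imread("pics/w1.png")
m=((w.min(2)>200)*255).astype(np.uint8);m[:,:188]=0;m[:,256:]=0;m[212:]=0;m[:170]=0
mo=cv2.moments(m,True);k=(mo["m10"]/mo["m00"],mo["m01"]/mo["m00"]);rc=cv2.minAreaRect(cv2.findNonZero(m));print(k,rc)
L=[((-20,68,55),k),((-45,-20,39),(311,207)),((-45,20,39),(271,207)),((62,20,51),(271,97)),((62,-20,51),(317.5,97)),((35,0,73),(296,129))]
W=np.array([wz(u,p[2]/1e3)[:2] for p,u in L]);P=np.array([p[:2] for p,_ in L])/1e3
th,o,R=fit(P,W);print(np.degrees(th),o);print(((W-P@R.T-o)*1e3).round(1))
print("key",R@[-.02,.068]+o,"mid",R@[-.02,.034]+o,"win",R@[-.02,0]+o)
```

```text
(219.9128205128205, 188.62628205128206) ((219.5, 188.5), (29.0, 53.0), 90.0)
54.31882373562642 [ 0.58689773 -0.00871633]
[[-0.1  0.5]
 [ 1.   0.1]
 [ 1.   0.9]
 [-0.5 -0.3]
 [-0.3 -1.3]
 [-1.1  0.1]]
key [0.51999753 0.01470083] mid [ 0.54761488 -0.0051305 ] win [ 0.57523224 -0.02496183]
```

The two fits differ by about 3–4 mm, so I'll take the mean TCP (0.5457, -0.0055). I'll descend to just above the key first.

```bash
python3 -m inch '{"translation":[[0.03,0.03,-0.2],[0.03,0.03,-0.4],[0.03,0.03,-0.6],[0.03,0.03,-0.75],[0.03,0.03,-0.82],[0.03,0.03,-0.82],[0.03,0.03,-0.82]],"rot":[[0,0,0.01],[0,0,0.01],[0,0,0.01],[0,0,0.01],[0,0,0.01],[0,0,0.01],[0,0,0.01]],"jaw":[53,53,53,53,53,53,53]}'
python3 - <<'E'
from h import *
print(r.read_state()["ft_force"])
a,b=eyes.camera("scene")[150:240,170:290],eyes.camera("wrist")[90:300,150:370]
cv2.imwrite("pics/pre.png",np.hstack([cv2.resize(a,(480,360),interpolation=2),cv2.resize(b,(320,360))]))
E
```

```text
time: 3.25
ee_pos: [0.5472, -0.0056, 0.0725]
eef_rot: [0.891, 0.453, 0.003, -0.001]
ft_force: [-0.2, 0.4, 0.2]
width: 0.0534
[-0.23383746  0.37691139  0.19133494]
```

View pics/pre.png

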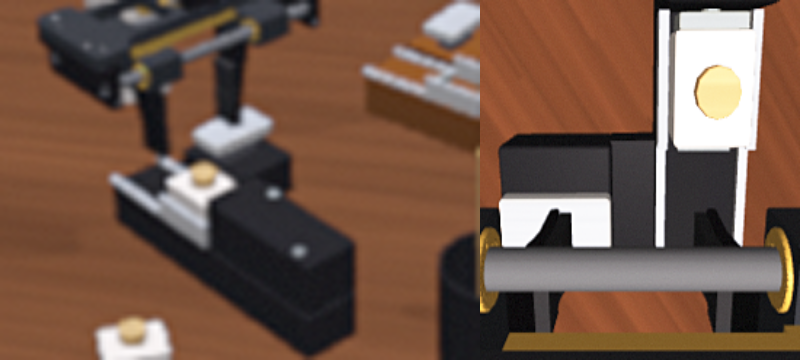

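One finger is over the key pad and the other is over the chute ahead of the marker. Now I'll press slowly.

```bash
python3 -m inch '{"translation":[[-0.01,0,-0.04],[-0.01,0,-0.08],[-0.01,0,-0.1],[-0.01,0,-0.12],[-0.01,0,-0.14],[-0.01,0,-0.16],[-0.01,0,-0.17],[-0.01,0,-0.17],[-0.01,0,-0.17]],"rot":[[0,0,0],[0,0,0],[0,0,0],[0,0,0],[0,0,0],[0,0,0],[0,0,0],[0,0,0],[0,0,0]],"jaw":[53,53,53,53,53,53,53,53,53]}'
python3 - <<'E'
from h import *
print(r.read_state()["ft_force"])
a,b=eyes.camera("scene")[150:240,170:290],eyes.camera("wrist")[90:300,150:370]
cv2.imwrite("pics/post.png",np.hstack([cv2.resize(a,(480,360),interpolation=2),cv2.resize(b,(320,360))]))
E
```

```text
time: 4.25
ee_pos: [0.5462, -0.0056, 0.0555]
eef_rot: [0.891, 0.453, 0.003, -0.001]
ft_force: [1.9, -1.3, 2.2]
width: 0.053
[ 1.88205732 -1.31606422  2.16195322]
```

View pics/post.png

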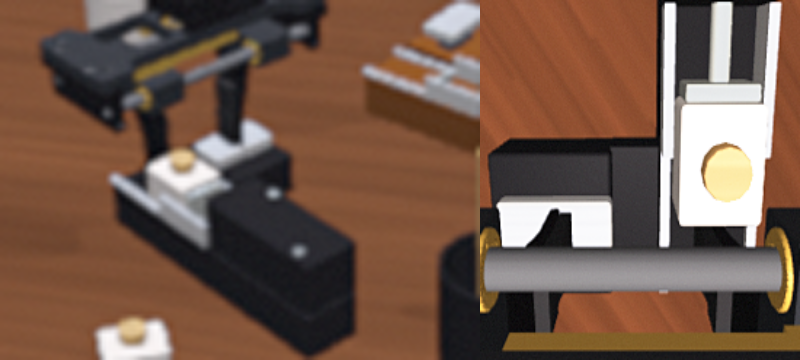

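The marker has slid out upright with the pusher behind it. I'll press 1 mm more for margin, let it settle, and check that it holds still.

```bash
python3 -m inch '{"translation":[[0,0,-0.01],[0,0,-0.01],[0,0,-0.01],[0,0,-0.01],[0,0,-0.01],[0,0,-0.01],[0,0,-0.01],[0,0,-0.01],[0,0,-0.01],[0,0,-0.01]],"rot":[[0,0,0],[0,0,0],[0,0,0],[0,0,0],[0,0,0],[0,0,0],[0,0,0],[0,0,0],[0,0,0],[0,0,0]],"jaw":[53,53,53,53,53,53,53,53,53,53]}'
python3 - <<'E'
from h import *
F=[];K=[]
for i in range(8):
    F.append(r.read_state()["ft_force"]);im=eyes.camera("scene")
    h=cv2.cvtColor(im,cv2.COLOR_BGR2HSV)[185:197,205:225];m=(h[...,0]>10)&(h[...,0]<28)&(h[...,1]>90)&(h[...,2]>130);y,x=np.nonzero(m);K.append((x.mean()+205,y.mean()+185,len(x)))
print(np.mean(F,0),np.round(K,2)[[0,3,7]]);t=eyes.camera("top")
cv2.imwrite("pics/fin.png",np.hstack([cv2.resize(im[150:240,170:290],(480,360),interpolation=2),cv2.resize(eyes.camera("wrist")[90:300,150:370],(320,360))]))
for o in ((-.020,-.005),):
    from numpy import cos,sin
# expected knob when stopped: dispenser x = -20+9.5+20
th=np.radians(54);R=np.array([[cos(th),-sin(th)],[sin(th),cos(th)]])
X=R@[.0095,0]+np.array([.5849,-.0093]);print("expected knob px",proj("scene",np.r_[X,.068]))
E
```

```text
time: 5.35
ee_pos: [0.5462, -0.0055, 0.0546]
eef_rot: [0.891, 0.453, 0.003, -0.001]
ft_force: [1.5, -0.8, 4.2]
width: 0.0531
[ 0.8577361  -0.72558952  4.85193389] [[214.63 188.84  19.  ]
 [214.6  188.7   20.  ]
 [214.79 188.84  19.  ]]
expected knob px [214.38277568 190.85458351]
```

View pics/fin.png

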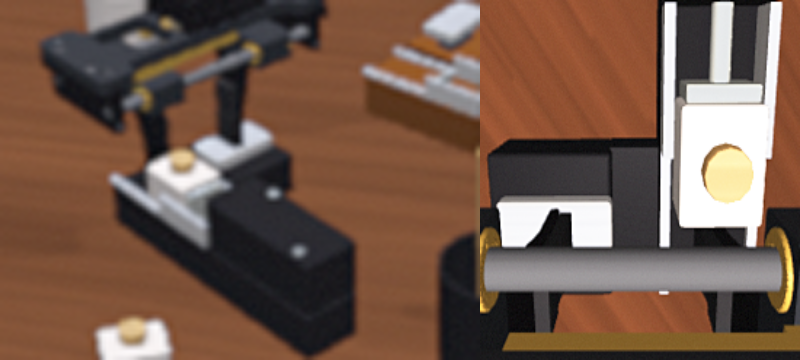

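The marker is stable and its position matches contact with the finger. However, the net lateral force along the chute reads about 0 instead of about 2 N, perhaps because of friction on the key pad. To confirm contact I'll ease the finger back 2 mm along the chute and see whether the marker follows.

```bash
cat > e.py <<'E'
from h import *
F=[];E=[]
for i in range(4):
    F.append(r.read_state()["ft_force"]);w=eyes.camera("wrist").astype(int)
    g=w[185:235,278:318].min(2); c=g.mean(1); E.append(185+np.interp(-100,-c[np.argmax(c):],np.arange(np.argmax(c),50)))
    h=cv2.cvtColor(w.astype(np.uint8),cv2.COLOR_BGR2HSV)[165:225,270:330];m=(h[...,0]>10)&(h[...,0]<28)&(h[...,1]>90);E.append(np.nonzero(m)[0].mean()+165)
    p=((w.min(2)>180))[205:225,165:220];E.append(205+np.argmax(p.any(1)))
f=np.mean(F,0);print("F",f.round(2),"along x_d",(f[:2]@[.588,.809]).round(2),"front,knob,padtop rows",np.reshape(E,(4,3)).mean(0).round(2))
E
python3 e.py
python3 -m inch '{"translation":[[-0.006,-0.008,0],[-0.012,-0.016,0],[-0.012,-0.016,0],[-0.012,-0.016,0],[-0.012,-0.016,0]],"rot":[[0,0,0],[0,0,0],[0,0,0],[0,0,0],[0,0,0]],"jaw":[53,53,53,53,53]}'
python3 e.py
```

```text
F [ 0.44 -0.87  4.72] along x_d -0.45 front,knob,padtop rows [222.49 184.5  208.  ]
time: 6.55
ee_pos: [0.545, -0.007, 0.0545]
eef_rot: [0.891, 0.453, 0.003, -0.001]
ft_force: [1.5, 1.0, 4.2]
width: 0.0535
F [1.17 1.73 4.19] along x_d 2.09 front,knob,padtop rows [222.26 185.14 205.  ]
```

The marker followed: its rows stayed fixed relative to the gripper (222.5→222.3) while the key pad shifted 3 px. So it is resting against the finger under spring load. Fz is about 4.2 N, which fits a key that is essentially fully down. Handing in.

```bash
python3 -c "
from bench import r
print(r.read_state()['time'],r.close_job())"
```

```text
the job is handed in; nothing more can be done
6.75 None
```

I pressed the release key with one finger and stopped the ejected marker with the other. I handed the job in at 6.75 s with the arm still holding both.

**Last checks that agreed:**
- **Key:** the fingertip was at about z 43.5 mm with about 4.2 N upward force, which fits a key about 11.5 mm down. I inferred the travel from these, as the joint itself is not readable.
- **Marker:** it stood upright in the images. When I eased the finger back 2 mm along the chute, the marker followed it, so the spring was holding it against the finger.
- **Other things:** the arm's path stayed clear of the spare, can, soap and cup. I did not take a separate final picture of all of them.

**Checks that disagreed:**
- **Position fits:** the top and wrist camera fits of the dispenser differed by about 4 mm. I used their mean, and both fingers landed where intended.
- **Side force:** the wrist force along the chute did not show the expected 2 N push. It read about −0.5 N before the 2 mm shift and +2.1 N after. I put this down to friction between the finger and the key pad, but did not test that separately.

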